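Clamp the two-part casting mould with its draw latch

ROBOT

A 6-joint arm with a two-finger parallel gripper is mounted at the origin on the work surface. World frame = base frame: x ahead of the robot, y to its left, z up, the work surface at z = 0. Lengths are in m, angles in degrees, forces in N, time in s.
With the tool pointing down it reaches from about 0.4 to 0.825 m from the base axis. Payload 7 kg.
Tool frame: the origin (TCP) lies on the mounting face of the last link; the fingertips stand 178 mm ahead of it and the grasp point (between the pads) lies 159 mm ahead of it (ctrl.tip_extent is the distance from the TCP to the fingertips, in m); z points along the fingers, y is the direction in which the jaws open and shut (so a half turn about z gives the same grasp; the last joint's range is limited). The gripper opens to 88 mm and grips with 3 to 60 N. Pads are 19 mm wide; open, the fingers measure 130 mm over their backs; the gripper's body (78 mm by 193 mm) begins 47 mm behind the grasp point.
Start: joints at [-52.248, 20.546, 0.682, 0, -70.136, -16.507], TCP at [0.245, -0.629, 0.405] pointing down, gripper open.
Joint ranges: [-176.03, 176.03], [-82.01, 121.73], [-58.28, 71.71], [-173.87, 95.51], [-174.79, -0.11], [-173.66, 173.66]. Speed limits (degrees/s): [136.94, 136.94, 172.46, 180, 180, 180].

INTERFACE

Orientations are given as [roll, pitch, yaw] about the fixed x, y, z axes, in that order (R = Rz(yaw) Ry(pitch) Rx(roll)).
In Python, from plant import ctrl gives the robot as it stands. The module is installed in compiled form; this text tells all that it offers.
- The arm moves only by the tool carry_out, never from a script. Its argument "moves" is text: rows parted by semicolons, each of 7 numbers parted by spaces: the finger opening in m, from 0 to 0.0876, then the shift along the tool's x, y, z in m, then the turn, a rotation vector about the tool's x, y, z in rad. A call has 1 to 20 rows; each row is the pose to reach, as a shift and turn from the pose commanded when the call began, along the tool's axes at that moment; what a row does not reach only later rows make up. A row lasts 1/10 s, in which the tool goes at most 50 mm and 8.59 degrees, less where a joint would pass 70% of its speed; a pose out of reach is approached as far as the arm can. A call with a gripper value outside its range is refused whole. The fingers move at their own pace and stop on an object; the grip force is fixed at half the most. Time passes only in rows, so rows that repeat a pose let the fingers close. It gives the time, the measured TCP pose, the force and the opening at its end, in the units of the state.
- ctrl.get_obs(): the state, without advancing time (a new reading comes with each control period).
- ctrl.snapshot(name): name is "side" or "top" or "wrist"; returns a dict with "image" (384x512x3 uint8, red, green, blue), "K" (3x3 intrinsics, pixels), "R" (3x3) and "t" (3): a world point X has camera coordinates R X + t. Camera axes: x right, y down, z forward; pixel columns grow to the right and rows downward; lengths in m; the calibration is good to about 2 mm. A picture is of the moment at which its call begins. There is no depth.
- ctrl.close_job(): hands the job in, once; it reports no verdict.
Trained networks look in a picture, given as the dict that the camera call returned (one of the last four; its "shot" number tells which), for a name from the list of things; names that differ only in an ending like _2 or _b are one class to them, and where a whole thing is asked for, a point or a joint stands for the part that bears it (a point fixed in the world has none). Each returns a list of dicts, best first, with "confidence" (0 to 1); they miss things now and then, are a little off and sometimes report something else, mostly with a low value. They report only what shows in the picture. A call takes as long as a camera call.
- ctrl.recognise(picture, label): "extent" ([left, top, right, bottom] in pixels, round what is visible of it).
- ctrl.trace(picture, label): "region" (384x512 bool, what is visible of it) and "extent" ([left, top, right, bottom] in pixels, round what is visible of it).
- ctrl.mark_of(picture, label): "at" ([row, column] in pixels: a listed point, or the origin of a listed thing).
The state is a dict: "clock": time; "joint_pos": joint angles; "qvel": joint speeds; "tau": joint torques, N m; "tool_pos": TCP position; "orientation": TCP orientation; "force": force on the tool from outside, world axes, zero at the start; "moment": the same for the moment, N m; "opening": finger opening in m.
Only numpy, scipy, OpenCV 4.12 (cv2) and the standard library are available. Lean on these libraries where they do the work, as an engineer would, in place of code of your own. Each camera call takes 0.05 s, during which the arm holds its last target.

TASK

Close the two-part plaster casting mould with its draw latch: lift the latch's wire loop by its black grip and hook its crossbar down into the keeper's slot on the sliding half, then push the lever over, past centre, until it lies fully down, so that the halves are drawn shut and stay clamped on their own. The keeper has been re-set, so feel for its slot and press only lightly; do not force the bar or the lever, and leave everything else where it is.

Things in the scene. Friction and masses are not known exactly. Their poses are not given: they have to be found in the camera images.
- frame: Wooden base board, 300 x 170 x 18 mm, fixed, carrying the fixed plaster half. Origin on its underside, z up. Its x axis is the latch's pull line, level, from the fixed half (x = -102 to -2 mm) to the sliding half (x > 0). The latch lies on the line y = 0; the blocks reach from y = -45 to 95 mm. Both halves' tops are at z = 83 mm. All the latch's hinge axes are parallel to y.
- carriage: The sliding plaster half, 100 mm long, keeper on top. Axes as the frame's; origin on the parting face at the height of the board's underside. It slides along the frame's x only, with about 9 N friction; its x in the frame is the gap: 0 shut, 2 to 7 mm at the start.
- slot (a point): NOMINAL middle of the keeper's slot, at the height of the crossbar's axis when seated (9 mm above the mould's top); axes as the frame's. The keeper is bolted in long holes and is really set several mm off, up to 9 mm along x from here; this reading does not show that (a camera does). A bar that stops about 10 to 11 mm too high stands on a lug, about 8 mm on a stop.
- keeper_plate (a point): Nominal point on the top of the keeper's 6 mm thick, 38 mm wide steel plate at the slot. Two front lugs (the hooks, lever side: 11 mm high, 5 thick) and two back stops (8 mm high, 7 thick), each pair 10 mm apart at y = 0 to pass the grip's post. The slot between them runs along y, 8.5 mm wide, about 7.5 at its mouth; it takes the bar from above. At the start the bar lies behind the stops.
- hook_bar (a point): Middle of the crossbar at the far end of the latch's wire loop: a 6 mm round steel bar, 40 mm long, along the frame's y. Axes: x along the loop, away from the lever; z up when the loop is level.
- hook_grip (a point): Centre of the black grip by which the loop is lifted: a barrel 16 mm in diameter, 22 mm long along the frame's y, to be pinched on its two flat ends. It stands on a post 36 mm from the crossbar, square to the loop, and turns between the pads as the loop tilts.
- bail: The wire loop; origin at its pivot on the lever, 26 mm from the lever's own pivot; x along the loop to the crossbar, 97.5 mm away. Side wires 36 mm apart. Loose, 80 g, falls by its weight. It is springy in length: it stretches up to 16 mm at 4.5 N per mm and never shortens.
- lever_pivot (a point): The lever's fixed hinge axis, on the fixed half, on the pull line, 22 mm above its top; the nominal slot lies 86.5 mm from it along x when the mould is shut.
- lever_end (a point): Centre of the round crosspiece at the lever's free end, 64 mm from its pivot: 10 mm in diameter, 34 mm long along y. Push here, on the side that faces the sliding half.
- lever (a joint): Lever angle (rad): 0 would point flat along the frame's +x (over the keeper), pi/2 upright, pi flat to -x. Starts at 0.5 to 0.75; stays where left; follows the loop when that is moved. With the bar hooked it stands at about 1.4 to 2.3; pushed on, it stretches the loop (under 12 N at its end), passes centre near 3.0 and is held down against its stop at 3.25.
- cup_a: Bystander: unfired clay cup, 86 mm across the rim, 78 mm tall, origin under its foot.
- cup_b: Bystander: another such cup.
- cup_c: Bystander: another such cup.
- jar: Bystander: white lidded ceramic jar, 90 mm across, 103 mm tall, origin under its foot.
- rib: Bystander: flat wooden potter's rib, 100 x 45 x 10 mm, origin under its middle.
- pebble: Bystander: flat smoothing stone, 36 mm across and 13 mm thick, lying on the fixed half of the mould beside the latch; origin under its middle.
- trimmer: Bystander: wooden-handled brush lying on the table; origin under its middle.

How it is judged:
By the outcome, as a careful person would: the job done as asked, in the order asked, and still so for the second after the job is handed in, with the robot touching nothing.
It also fails if it takes over 58 s, if anything falls off the work surface, if the arm or the gripper's body presses on something with over 40 N, if the wrist force passes 120 N, or if a joint passes its speed limit or range.

## Working session

There is one attempt and no reset: what is moved stays moved. The work goes in short steps, Python scripts to look and compute and a tool call to move; the robot and the scene stay as the last step left them, time stands still between calls to the robot, and variables do not carry over. Pictures are saved under pics/ and viewed, and the job is handed in when it is done.

Besides the shell and the picture viewer there is one more tool, called after "Call:" as a command line: name --argument value ..., lists and objects as JSON in quotes. carry_out: Moves the arm, as the interface text tells. Its arguments: {"type":"object","properties":{"moves":{"type":"string"}},"required":["moves"]}

```bash
mkdir -p pics; ls
cat > h.py <<'E'
import numpy as np, cv2
from scipy.spatial.transform import Rotation as Rn
from plant import ctrl
def shot(name,fn):
    p=ctrl.snapshot(name); cv2.imwrite('pics/'+fn+'.png',p['image'][:,:,::-1]); return p
def proj(p,X):
    c=(np.array(p['R'])@np.asarray(X).T).T+np.array(p['t']); q=(np.array(p['K'])@c.T).T; return q[:,:2]/q[:,2:]
def ray(p,rc):
    K,R,t=map(np.array,(p['K'],p['R'],p['t']))
    d=R.T@np.linalg.inv(K)@np.array([rc[1],rc[0],1.]); return -R.T@t,d/np.linalg.norm(d)
def onz(p,rc,z):
    c,d=ray(p,rc); return c+d*(z-c[2])/d[2]
def tri(a,ra,b,rb):
    c1,d1=ray(a,ra);c2,d2=ray(b,rb)
    s=np.linalg.lstsq(np.c_[d1,-d2],c2-c1,rcond=None)[0]
    p1=c1+d1*s[0];p2=c2+d2*s[1]; return (p1+p2)/2,np.linalg.norm(p1-p2)
E
python3 - <<'E'
from h import *
a=shot('side','s0');b=shot('top','t0');w=shot('wrist','w0')
for p,n in((a,'side'),(b,'top'),(w,'wrist')):
    print(n,(-np.array(p['R']).T@p['t']).round(3),np.array(p['K'])[0,0].round(0),np.array(p['R']).round(2).tolist())
P=['frame','carriage','slot','keeper_plate','hook_bar','hook_grip','bail','lever_pivot','lever_end','pebble','cup_a','jar']
for l in P:
    m=[ctrl.mark_of(p,l) for p in (a,b,w)]
    s=[[(np.round(x['at'],1).tolist(),round(x['confidence'],2)) for x in q[:3]] for q in m]
    print(l,s)
    if m[0] and m[1]: 
        X,e=tri(a,m[0][0]['at'],b,m[1][0]['at']);print('   ',X.round(4),round(e,4))
print(ctrl.get_obs())
E
```

```text
pics
side [-0.087  0.7    0.789] 390.0 [[-0.72, -0.69, -0.01], [-0.39, 0.42, -0.82], [0.57, -0.58, -0.58]]
top [0.33  0.015 1.445] 473.0 [[0.0, -1.0, -0.0], [-0.98, -0.0, -0.2], [0.2, 0.0, -0.98]]
wrist [ 0.174 -0.656  0.384] 289.0 [[-0.36, 0.93, 0.0], [0.89, 0.35, 0.28], [0.26, 0.1, -0.96]]
frame [[([229.5, 266.8], 0.76)], [([220.8, 247.7], 0.57)], []]
    [0.5121 0.0368 0.0025] 0.0011
carriage [[([230.3, 269.6], 0.68)], [([223.7, 245.8], 0.91), ([202.5, 254.4], 0.73)], []]
    [0.5003 0.041  0.0097] 0.0061
slot [[([214.6, 273.8], 0.67)], [([228.8, 244.0], 0.76)], []]
    [0.4781 0.0458 0.0852] 0.0019
keeper_plate [[([215.7, 273.8], 0.62)], [([227.8, 241.4], 0.76)], []]
    [0.4781 0.0513 0.0852] 0.0091
hook_bar [[([214.3, 279.8], 0.66)], [([228.7, 239.2], 0.72), ([242.3, 241.9], 0.6)], []]
    [0.4666 0.0522 0.0994] 0.0266
hook_grip [[([211.1, 282.4], 0.42)], [([144.8, 216.1], 0.6), ([240.0, 234.6], 0.45)], []]
    [0.5901 0.0692 0.1217] 0.2725
bail [[([191.8, 264.1], 0.62)], [([206.4, 250.9], 0.65), ([219.5, 247.7], 0.55)], []]
    [0.5363 0.0252 0.126 ] 0.0038
lever_pivot [[([191
[... 597 characters left out ...]
)], []]
    [ 0.5753 -0.3743  0.0115] 0.0137
{'clock': 1.95, 'joint_pos': array([-5.22488432e+01,  2.05474792e+01,  6.82545237e-01,  9.58819010e-04,
       -7.01336533e+01, -1.65073818e+01]), 'qvel': array([ 0.10589319, -0.00044446,  0.04485864, -0.00195964, -0.03208416,
       -0.07034624]), 'tau': array([-5.16585696e-04, -5.82376957e+01,  2.93300396e+01,  7.00239077e+00,
        1.24541242e-02, -8.17580627e-06]), 'tool_pos': array([ 0.24456567, -0.62913221,  0.40465609]), 'orientation': array([-1.79998389e+02, -4.63166053e-04, -1.58755899e+02]), 'force': array([-0.25301159, -0.60152071, -0.15768737]), 'moment': array([ 0.02884564,  0.0457333 , -0.02755463]), 'opening': 0.08739937431579001}
```

Run:
```python
import cv2,numpy as np
a=cv2.imread('pics/s0.png');b=cv2.imread('pics/t0.png')
c=cv2.resize(a[140:280,190:350],None,fx=3.5,fy=3.5,interpolation=2)
d=cv2.resize(b[150:290,180:340],None,fx=3.5,fy=3.5,interpolation=2)
cv2.imwrite('pics/c0.png',c);cv2.imwrite('pics/d0.png',d)
```

```text
(no output)
```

View pics/s0.png

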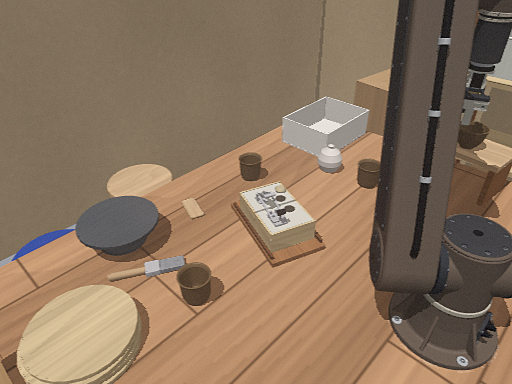

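View pics/t0.png

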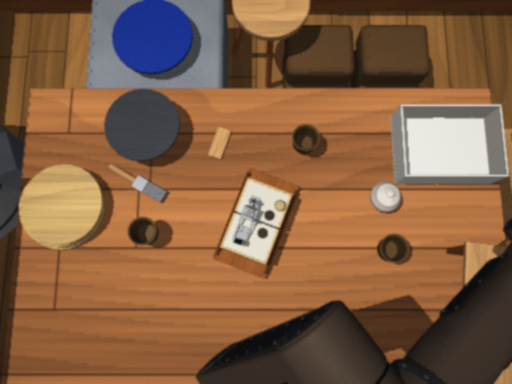

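```bash
sleep 1
```

```text
(no output)
```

View pics/c0.png

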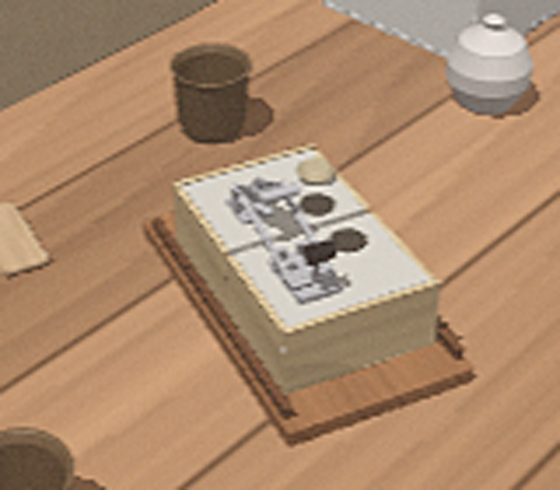

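View pics/d0.png

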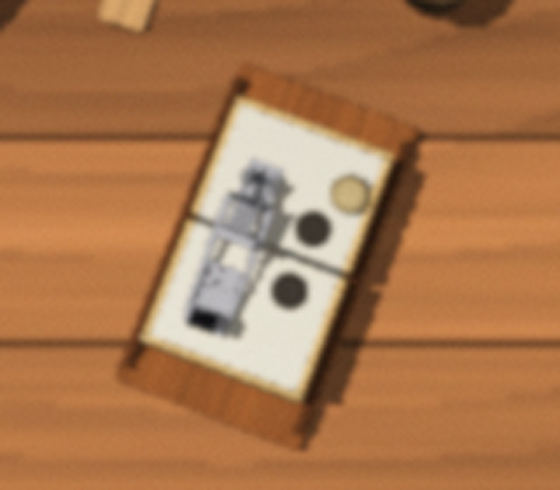

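```bash
cat >> h.py <<'E'
def cur():
    o=ctrl.get_obs(); return np.array(o['tool_pos']),Rn.from_euler('xyz',o['orientation'],degrees=True),o
def goal(pos,yaw,roll=180,pitch=0):
    p,R,o=cur(); T=Rn.from_euler('xyz',[roll,pitch,yaw],degrees=True)
    return R.inv().apply(np.array(pos)-p).round(4),(R.inv()*T).as_rotvec().round(4)
E
python3 - <<'E'
from h import *
print(goal([.478,.046,.36],157))
import glob
E
```

```text
(array([-0.4622,  0.5447,  0.0446]), array([-0.    ,  0.    ,  0.7722]))
```

View pics/w0.png

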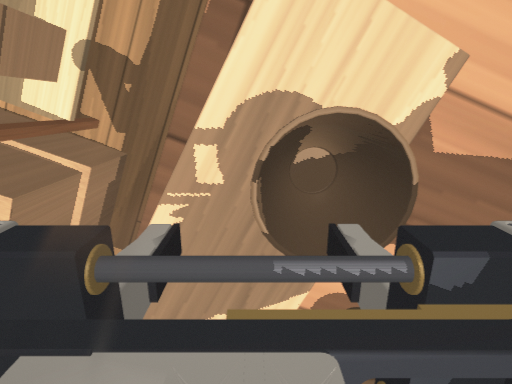

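Run:
```python
from h import *
print(goal([.54,.02,.37],157))
```

```text
(array([-0.5106,  0.498 ,  0.0346]), array([-0.    ,  0.    ,  0.7722]))
```

Call:
carry_out --moves "0.0876 -0.0300 0.0300 0.002 0 0 0.05;0.0876 -0.06 0.06 0.004 0 0 0.15;0.0876 -0.095 0.093 0.006 0 0 0.28;0.0876 -0.13 0.127 0.01 0 0 0.4;0.0876 -0.165 0.16 0.012 0 0 0.5;0.0876 -0.2 0.194 0.015 0 0 0.62;0.0876 -0.235 0.228 0.018 0 0 0.7;0.0876 -0.27 0.262 0.02 0 0 0.772;0.0876 -0.305 0.297 0.022 0 0 0.772;0.0876 -0.34 0.33 0.025 0 0 0.772;0.0876 -0.375 0.365 0.027 0 0 0.772;0.0876 -0.41 0.4 0.03 0 0 0.772;0.0876 -0.445 0.434 0.032 0 0 0.772;0.0876 -0.478 0.466 0.034 0 0 0.772;0.0876 -0.5 0.488 0.0346 0 0 0.772;0.0876 -0.5106 0.498 0.0346 0 0 0.772;0.0876 -0.5106 0.498 0.0346 0 0 0.772;0.0876 -0.5106 0.498 0.0346 0 0 0.772"

```text
clock: 3.75
tool_pos: [0.5397, 0.0197, 0.37]
orientation: [-180.0, -0.0, 157.0]
force: [-0.9, -0.9, 0.0]
opening: 0.0875
```

Run:
```python
from h import *
w=shot('wrist','w1')
cv2.imwrite('pics/w1b.png',cv2.resize(cv2.imread('pics/w1.png'),(800,600),interpolation=2))
np.save('w1.npy',{k:w[k] for k in('K','R','t')},allow_pickle=True)
print((-w['R'].T@w['t']).round(4))
for l in ['frame','carriage','slot','keeper_plate','hook_bar','hook_grip','bail','lever_pivot','lever_end','pebble']:
    print(l,[(np.round(x['at'],1).tolist(),round(x['confidence'],2)) for x in ctrl.mark_of(w,l)[:3]])
o=ctrl.get_obs();print(o['clock'],o['force'],o['tool_pos'],o['orientation'])
```

```text
[0.4698 0.0501 0.3499]
frame [([147.9, 255.6], 0.75)]
carriage [([144.4, 255.6], 0.94)]
slot [([105.0, 253.5], 0.68)]
keeper_plate [([108.4, 256.0], 0.78)]
hook_bar [([72.2, 254.4], 0.83)]
hook_grip [([55.8, 251.2], 0.62)]
bail [([57.9, 253.5], 0.2)]
lever_pivot [([216.1, 257.1], 0.68)]
lever_end [([155.0, 258.6], 0.81), ([58.0, 252.0], 0.57)]
pebble [([221.2, 187.0], 0.89)]
4.3 [0.77867471 0.71709274 0.52142038] [0.53996887 0.01986644 0.3701301 ] [1.79994916e+02 5.47400882e-03 1.56996406e+02]
```

View pics/w1b.png

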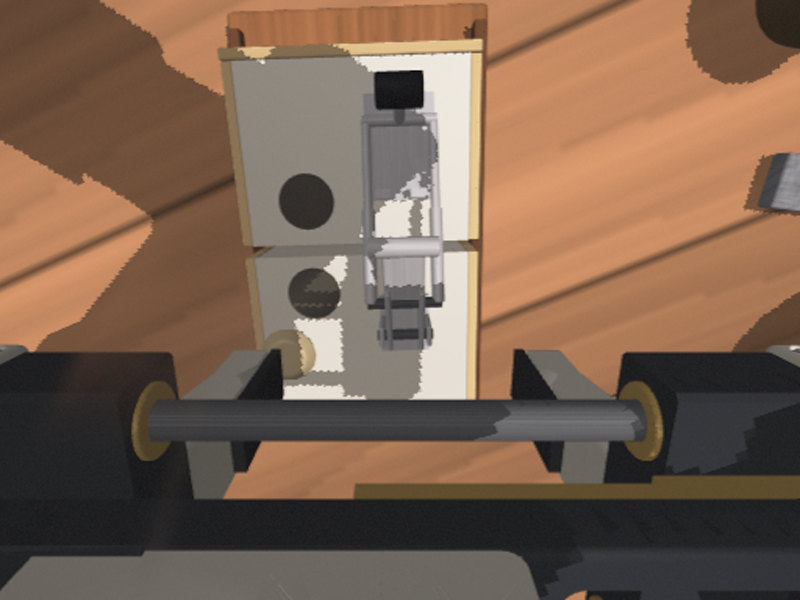

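Run:
```python
import cv2
a=cv2.imread('pics/w1.png')
cv2.imwrite('pics/w1c.png',cv2.resize(a[35:135,215:305],None,fx=6,fy=6,interpolation=cv2.INTER_CUBIC))
cv2.imwrite('pics/w1d.png',cv2.resize(a[125:235,215:320],None,fx=5.4,fy=5.4,interpolation=cv2.INTER_CUBIC))
```

```text
(no output)
```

View pics/w1c.png

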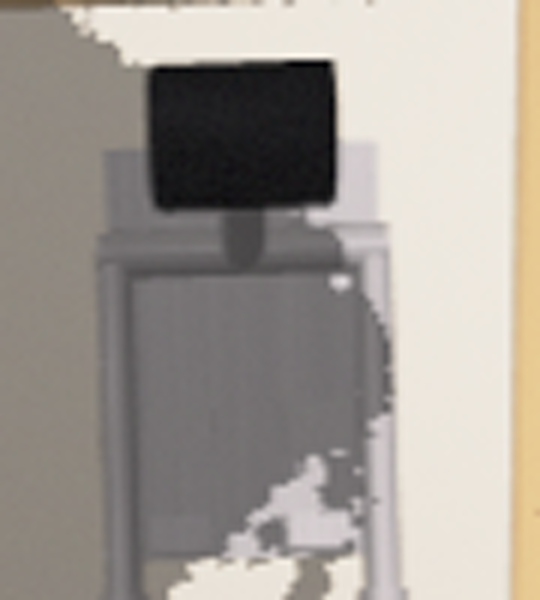

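View pics/w1d.png

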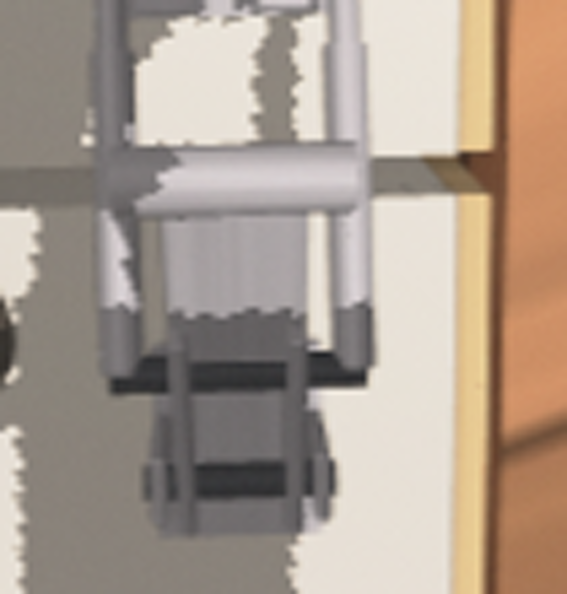

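```bash
cat >> h.py <<'E'
def lat(x0,y0,yaw,th,ph):
    c,s=np.cos(yaw),np.sin(yaw)
    P=lambda x,z:np.array([x0+c*x,y0+s*x,.105+z])
    lp=P(0,0);le=P(.064*np.cos(th),.064*np.sin(th));bx,bz=.026*np.cos(th),.026*np.sin(th)
    hx,hz=bx+.0975*np.cos(ph),bz+.0975*np.sin(ph)
    return np.array([lp,P(bx,bz),le,P(hx,hz),P(hx-.036*np.sin(ph),hz+.036*np.cos(ph))])
E
python3 - <<'E'
from h import *
from scipy.optimize import least_squares
w=np.load('w1.npy',allow_pickle=True).item()
uv=np.array([[259.4,213.9],[259.4,194.4],[260.4,158.3],[255.5,75.8],[255.5,57.8]])
f=lambda q:(proj(w,lat(*q))-uv).ravel()
r=least_squares(f,[.545,.017,np.radians(157),.6,-.15],x_scale=[.01,.01,.1,.1,.1])
print(r.x,np.degrees(r.x[2:]),r.fun.reshape(-1,2).round(2)); L=lat(*r.x);print(L.round(4))
# edges: at y=-45 frame
c,s=np.cos(r.x[2]),np.sin(r.x[2])
def tof(X): d=X[:2]-r.x[:2]; return np.array([c*d[0]+s*d[1],-s*d[0]+c*d[1]])
for n,(u,v) in dict(fixcorner=(302,160.2),carcorner=(302,154),farR=(484/1.5625,40/1.5625),farL=(220/1.5625,48/1.5625),pebble=(287/1.5625,353/1.5625)).items():
    print(n,(tof(onz(w,(v,u),.083))*1000).round(1))
E
```

```text
[ 0.55812177  0.01844126  2.77571735  0.50408648 -0.23656941] [159.03688954  28.88202753 -13.55442876] [[ 0.76  0.09]
 [ 0.28 -0.45]
 [-1.56  0.22]
 [ 0.42 -0.  ]
 [ 0.28  0.08]]
[[0.5581 0.0184 0.105 ]
 [0.5369 0.0266 0.1176]
 [0.5058 0.0385 0.1359]
 [0.4484 0.0605 0.0947]
 [0.4405 0.0635 0.1297]]
fixcorner [ 43.7 -40.6]
carcorner [ 49.6 -40.6]
farR [155.7 -45.6]
farL [156.7  94. ]
pebble [-18.6  76.4]
```

Run:
```python
from h import *
w=np.load('w1.npy',allow_pickle=True).item()
I=cv2.imread('pics/w1.png')
cv2.imwrite('pics/w1e.png',cv2.resize(I[0:160,130:325],None,fx=4,fy=3.7,interpolation=cv2.INTER_CUBIC))
g=I.astype(int)
# saturation along some rows to find wood-rim outer edge
for v in (50,80,110,140,175,200,225):
    row=I[v]; print(v,[ (u,row[u].tolist()) for u in range(298,314,1)])
```

```text
50 [(298, [224, 233, 238]), (299, [224, 233, 238]), (300, [216, 226, 233]), (301, [159, 190, 214]), (302, [138, 190, 223]), (303, [145, 200, 229]), (304, [145, 200, 230]), (305, [145, 200, 230]), (306, [149, 204, 232]), (307, [132, 180, 217]), (308, [84, 117, 154]), (309, [54, 78, 119]), (310, [56, 80, 118]), (311, [88, 124, 179]), (312, [100, 139, 200]), (313, [99, 140, 200])]
80 [(298, [224, 233, 238]), (299, [224, 232, 238]), (300, [184, 205, 218]), (301, [145, 188, 219]), (302, [144, 197, 228]), (303, [146, 200, 230]), (304, [147, 201, 231]), (305, [148, 203, 232]), (306, [148, 201, 230]), (307, [99, 136, 169]), (308, [53, 76, 115]), (309, [56, 80, 120]), (310, [76, 106, 153]), (311, [93, 132, 188]), (312, [100, 140, 199]), (313, [97, 137, 197])]
110 [(298, [221, 230, 236]), (299, [222, 231, 237]), (300, [169, 197, 217]), (301, [140, 191, 223]), (302, [146, 202, 231]), (303, [147, 203, 231]), (304, [148, 203, 232]), (305, [150, 206, 234]), (306, [120, 167, 205]), (307, [75, 105, 141]), (308, [56, 79, 119]), (309, [61, 87, 126]), (310, [89, 125, 180]), (311, [101, 140, 200]), (312
[... 866 characters left out ...]
137, 189, 223]), (301, [145, 200, 230]), (302, [147, 202, 231]), (303, [147, 202, 231]), (304, [144, 197, 226]), (305, [97, 132, 163]), (306, [50, 72, 108]), (307, [58, 83, 121]), (308, [92, 129, 187]), (309, [103, 146, 209]), (310, [105, 147, 210]), (311, [104, 146, 209]), (312, [104, 146, 207]), (313, [102, 145, 206])]
225 [(298, [182, 201, 215]), (299, [148, 190, 219]), (300, [143, 196, 228]), (301, [145, 201, 230]), (302, [146, 202, 231]), (303, [147, 203, 231]), (304, [106, 148, 183]), (305, [60, 82, 117]), (306, [50, 73, 109]), (307, [73, 102, 147]), (308, [84, 119, 169]), (309, [86, 122, 172]), (310, [84, 120, 170]), (311, [86, 121, 171]), (312, [84, 120, 170]), (313, [86, 120, 171])]
```

View pics/w1e.png

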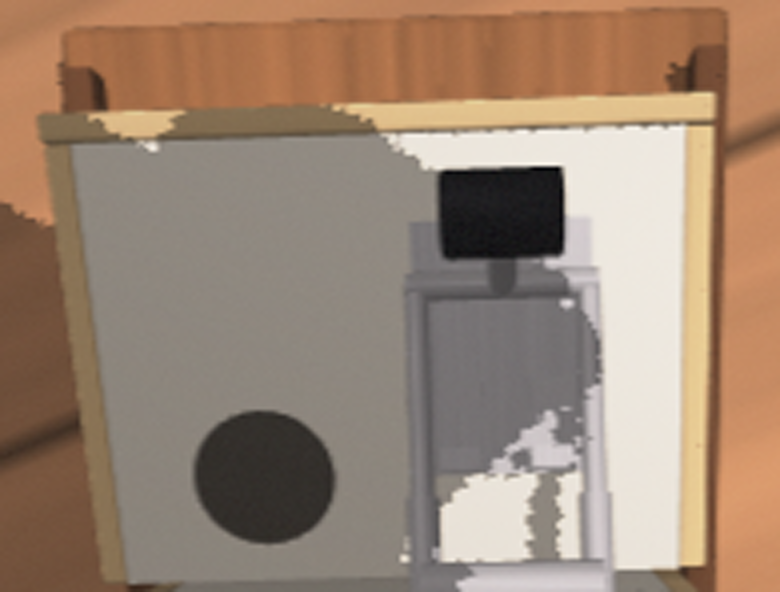

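Run:
```python
from h import *
w=np.load('w1.npy',allow_pickle=True).item()
R=np.array([onz(w,(v,u+.3),.083)[:2] for v,u in [(50,307.5),(80,306.8),(110,306.2),(140,305.9),(175,305),(200,304.6),(225,304)]])
Lf=np.array([onz(w,(v,u),.083)[:2] for v,u in [(31,139.5),(157,156.2)]])
for A in(R,Lf):
    d=A[0]-A[-1]; print(np.degrees(np.arctan2(d[1],d[0])), np.degrees(np.arctan2(*np.polyfit(A[:,0],A[:,1],1)[:1],1))%180)
far=np.array([onz(w,q,.083)[:2] for q in[(25,308.5),(31,139.5)]]); d=far[0]-far[1];print('far',np.degrees(np.arctan2(d[1],d[0])), np.linalg.norm(d))
```

```text
158.81734827273274 158.85133490634902
159.19561416206986 159.19561416206986
far 68.87099447356661 0.13974370160038682
```

Run:
```python
from h import *
from scipy.optimize import least_squares
w=np.load('w1.npy',allow_pickle=True).item()
yaw=np.radians(158.9);c,s=np.cos(yaw),np.sin(yaw);n=np.array([-s,c])
e=np.mean([n@onz(w,(v,u+.3),.083)[:2] for v,u in [(50,307.5),(80,306.8),(110,306.2),(140,305.9),(175,305),(200,304.6),(225,304)]])+.045
e2=np.mean([n@onz(w,(v,u),.083)[:2] for v,u in [(31,139.5),(157,156.2)]])-.095
print(e,e2); e=(e+e2)/2
xd=lambda q,z:np.array([c,s])@onz(w,q,z)[:2]
far=(xd((25,308.5),.083)+xd((31,139.5),.083))/2
print('far',far,'fix face',xd((160.2,303),.083),'car face',xd((154,303),.083))
uv=np.array([[259.4,213.9],[259.4,194.4],[260.4,158.3],[255.5,75.8],[255.5,57.8]])
def full(q): a,th,ph=q; return lat(c*a+n[0]*e,s*a+n[1]*e,yaw,th,ph)
f=lambda q:np.r_[(proj(w,full(q))-uv).ravel(),(full(q)[3,2]-.092)/.0005]
r=least_squares(f,[.545*c,.6,-.15],x_scale=[.01,.1,.1])
L=full(r.x);print(r.x,r.fun.round(2));print(L.round(4)); print('line coord',(L[:,:2]@[c,s]).round(4))
print(goal([L[4,0],L[4,1],.37],158.9))
I=cv2.imread('pics/w1.png');g=cv2.createCLAHE(6,(4,4)).apply(cv2.cvtColor(I[60:135,225:290],6))
cv2.imwrite('pics/w1f.png',cv2.resize(g,None,fx=8,fy=8,interpolation=2))
```

```text
-0.21705785138216055 -0.21787501331729614
far -0.3577533065129149 fix face -0.47024659641523586 car face -0.46443460161877503
[-0.51380896  0.50587041 -0.26457421] [ 0.02 -0.15 -0.44 -0.67 -2.27 -0.   -0.03  0.9  -0.27 -0.07  0.21]
[[0.5576 0.0179 0.105 ]
 [0.5364 0.0261 0.1176]
 [0.5054 0.0381 0.136 ]
 [0.4486 0.06   0.0921]
 [0.4398 0.0634 0.1269]]
line coord [-0.5138 -0.4911 -0.4578 -0.397  -0.3875]
(array([1.092e-01, 9.000e-04, 1.000e-04]), array([ 0.0001,  0.0001, -0.0332]))
```

View pics/w1f.png

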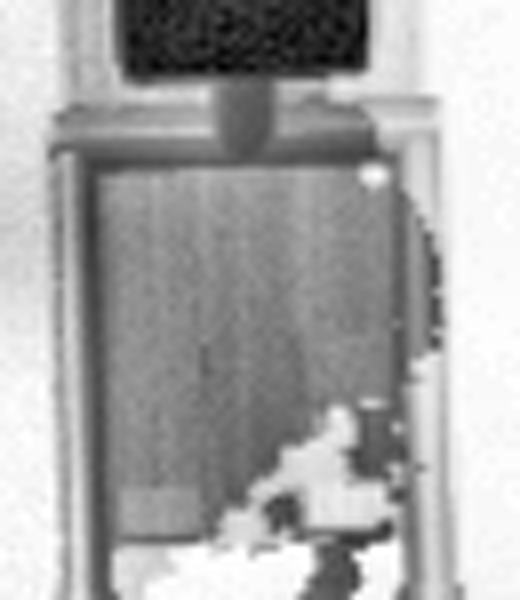

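Call:
carry_out --moves "0.0876 0.03 0 0 0 0 -0.015;0.0876 0.07 0.0005 0 0 0 -0.033;0.0876 0.1 0.001 0.01 0 0 -0.033;0.0876 0.109 0.001 0.035 0 0 -0.033;0.0876 0.109 0.001 0.06 0 0 -0.033;0.0876 0.109 0.001 0.075 0 0 -0.033;0.0876 0.109 0.001 0.079 0 0 -0.033;0.0876 0.109 0.001 0.079 0 0 -0.033;0.0876 0.109 0.001 0.079 0 0 -0.033"

```text
clock: 5.2
tool_pos: [0.4405, 0.0637, 0.2918]
orientation: [180.0, 0.0, 158.9]
force: [0.4, -0.4, 0.9]
opening: 0.0874
```

Run:
```python
from h import *
w=shot('wrist','w2'); a=shot('side','s2')
I=cv2.imread('pics/w2.png'); cv2.imwrite('pics/w2b.png',cv2.resize(I,(800,600),interpolation=2))
cv2.imwrite('pics/s2b.png',cv2.resize(a['image'][160:260,210:340,::-1],None,fx=5,fy=5,interpolation=2))
o=ctrl.get_obs();print(o['clock'],o['force'],o['tool_pos'],o['orientation'])
p=np.array([.4398,.0634,.1269]);print(proj(w,np.array([p])))
```

```text
5.3 [-0.0671558  -0.97570619  0.81689571] [0.44045386 0.06367651 0.29187813] [1.79936707e+02 5.60130695e-02 1.58899242e+02]
[[251.66848484 248.02643212]]
```

View pics/w2b.png

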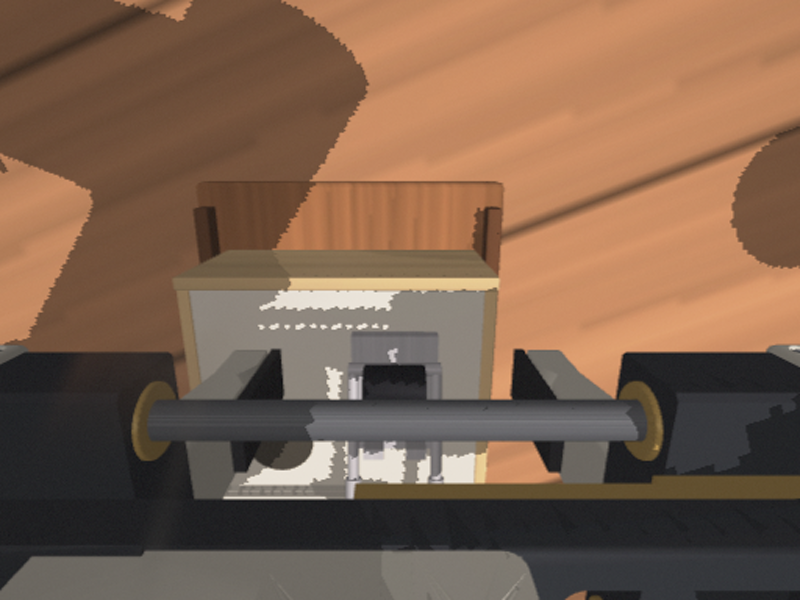

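View pics/s2b.png

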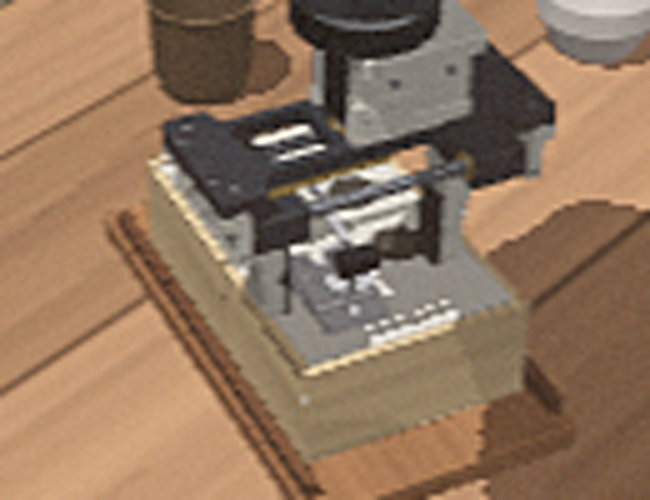

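Call:
carry_out --moves "0.015 0.001 0 0 0 0 0;0.015 0.001 0 0 0 0 0;0.015 0.001 0 0 0 0 0;0.015 0.001 0 0 0 0 0;0.015 0.001 0 0 0 0 0;0.015 0.001 0 0 0 0 0;0.015 0.001 0 0 0 0 0;0.015 0.001 0 0 0 0 0"

```text
clock: 6.1
tool_pos: [0.4391, 0.0639, 0.291]
orientation: [-180.0, -0.0, 158.9]
force: [0.3, -0.0, -0.2]
opening: 0.029
```

Run:
```python
from h import *
w=shot('wrist','w3'); a=shot('side','s3')
I=cv2.imread('pics/w3.png'); cv2.imwrite('pics/w3b.png',cv2.resize(I[140:320,150:350],(800,600),interpolation=2))
cv2.imwrite('pics/s3b.png',cv2.resize(a['image'][160:260,210:340,::-1],None,fx=5,fy=5,interpolation=2))
o=ctrl.get_obs();print(o['clock'],o['force'],o['moment'],o['tool_pos'],o['opening'])
```

```text
6.2 [ 0.2596977  -0.82584199 -0.14173196] [-0.62022509  0.11720737 -0.00198044] [0.43906327 0.06385749 0.29102317] 0.021802456577571273
```

View pics/w3b.png

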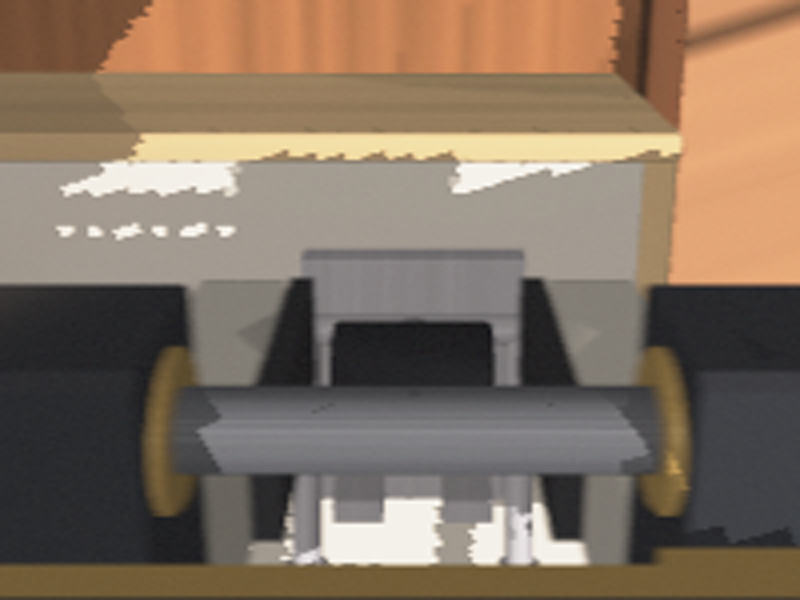

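Call:
carry_out --moves "0.015 -0.001 0 -0.004 0 0 0;0.015 -0.003 0 -0.010 0 0 0;0.015 -0.006 0 -0.016 0 0 0;0.015 -0.010 0 -0.024 0 0 0;0.015 -0.015 0 -0.033 0 0 0;0.015 -0.022 0 -0.042 0 0 0;0.015 -0.030 0 -0.050 0 0 0;0.015 -0.038 0 -0.058 0 0 0;0.015 -0.047 0 -0.066 0 0 0;0.015 -0.055 0 -0.072 0 0 0;0.015 -0.057 0 -0.073 0 0 0;0.015 -0.057 0 -0.073 0 0 0"

```text
clock: 7.4
tool_pos: [0.4927, 0.0431, 0.364]
orientation: [-180.0, 0.0, 158.9]
force: [-1.4, -2.2, -2.7]
opening: 0.0216
```

Run:
```python
from h import *
w=shot('wrist','w4'); a=shot('side','s4')
np.save('w4.npy',{k:w[k] for k in('K','R','t')},allow_pickle=True)
I=cv2.imread('pics/w4.png'); cv2.imwrite('pics/w4b.png',cv2.resize(I,(800,600),interpolation=2))
cv2.imwrite('pics/s4b.png',cv2.resize(a['image'][130:260,200:340,::-1],None,fx=4.5,fy=4.5,interpolation=2))
o=ctrl.get_obs();print(o['clock'],o['force'],o['moment'],o['tool_pos'],o['opening'])
```

```text
7.5 [-0.07640432 -2.7608808  -2.67087456] [-1.02474483  0.17120919  0.00266525] [0.4924253  0.04332261 0.36388102] 0.021910848765630212
```

View pics/w4b.png

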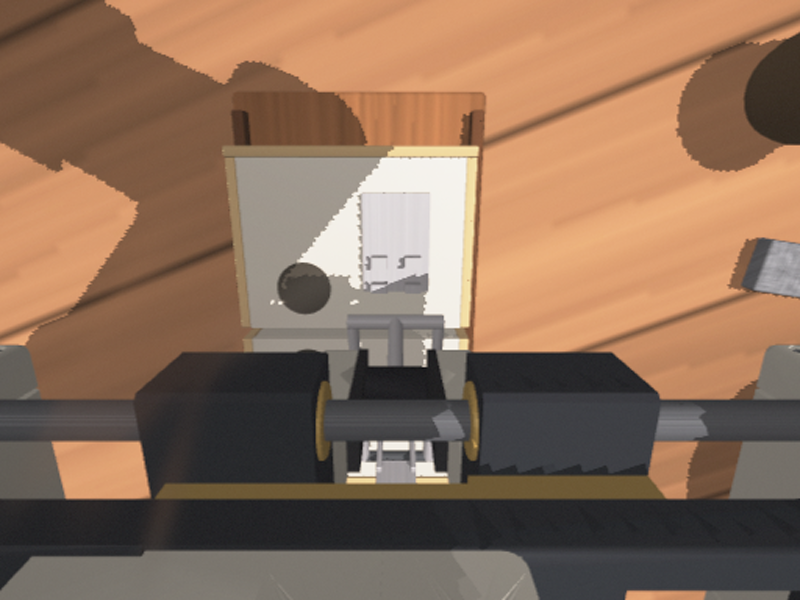

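View pics/s4b.png

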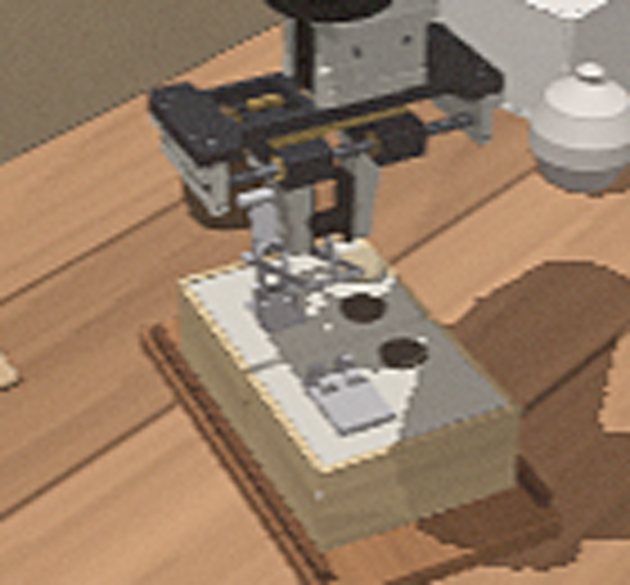

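Keeper is fully visible now (around (395,245) in the 800‑px view), with its lugs and stops near the front end; zooming in.

Run:
```python
import cv2
I=cv2.imread('pics/w4.png')[115:215,215:295]
g=cv2.createCLAHE(4,(3,3)).apply(cv2.cvtColor(I,6))
import numpy as np
cv2.imwrite('pics/w4c.png',np.hstack([cv2.resize(I,None,fx=5,fy=6,interpolation=2),cv2.cvtColor(cv2.resize(g,None,fx=5,fy=6,interpolation=2),8)]))
```

```text
(no output)
```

View pics/w4c.png

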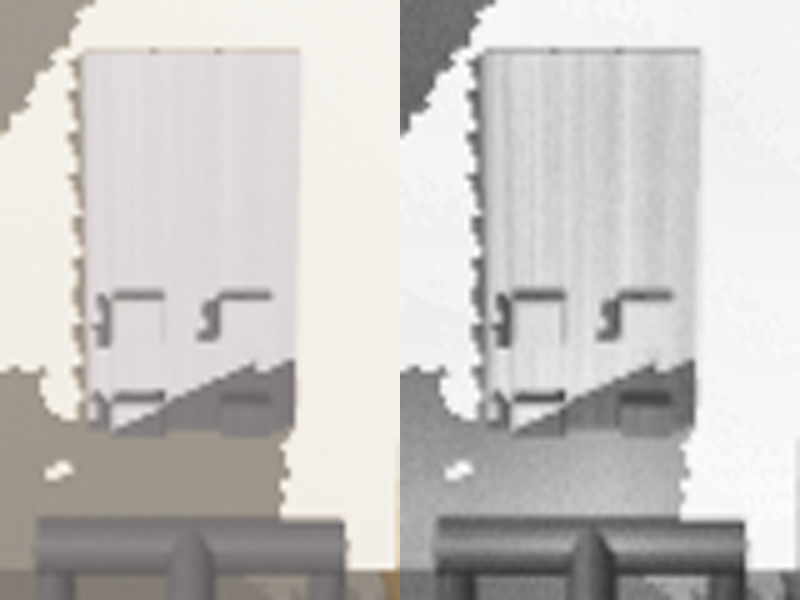

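Run:
```python
from h import *
w=np.load('w4.npy',allow_pickle=True).item()
yaw=np.radians(158.9);c,s=np.cos(yaw),np.sin(yaw)
for n,row,col,z in [('plate rear',123,254,.089),('stop base back',115+290/6,254,.089),('stop top back',115+300/6,254,.097),('stop top front',115+343/6,254,.097),('lug base back',115+392/6,254,.089),('lug top back',115+402/6,254,.1),('lug top front',115+437/6,254,.1),('plate L',140,215+80/5,.089),('plate R',140,215+300/5,.089),('lug innerL',184,215+165/5,.1),('lug innerR',184,215+220/5,.1),('carr far',147/1.5625,260,.083),('carface',329/1.5625,265,.083),('lightrim far',157/1.5625,260,.083)]:
    X=onz(w,(row,col),z); print(n,((X[0]*c+X[1]*s+.5138)*1000).round(2),((-X[0]*s+X[1]*c+.2175)*1000).round(2))
# bar now
for r in (117+0,):pass
print('cam',(-w['R'].T@w['t']).round(4))
p,R,o=cur();print('grasp rel',(p[0]*c+p[1]*s+.5138)*1000,(p[2]-.159-.105)*1000,(-p[0]*s+p[1]*c+.2175)*1000)
X=onz(w,(115+545/6,254),.166);print((X[0]*c+X[1]*s+.5138)*1000)
```

```text
plate rear 131.57 -0.65
stop base back 96.43 -0.66
stop top back 96.51 -0.67
stop top front 90.16 -0.68
lug base back 80.77 -0.67
lug top back 82.08 -0.68
lug top front 76.8 -0.69
plate L 117.08 19.43
plate R 117.1 -18.99
lug innerL 80.27 4.55
lug innerR 80.28 -5.05
carr far 155.38 -5.76
carface 49.35 -11.23
lightrim far 150.15 -5.8
cam [0.4219 0.0713 0.3439]
grasp rel 69.98607723693173 99.88101852883482 -0.1895137787010226
83.3195113535623
```

```bash
cat >> h.py <<'E'
def grip_for_bar(bx,bz):
    d=np.hypot(bx,bz);A=np.arccos((26**2+d*d-97.5**2)/(52*d));th=np.arctan2(bz,bx)+A
    P=26*np.array([np.cos(th),np.sin(th)]);ph=np.arctan2(bz-P[1],bx-P[0])
    return np.array([bx-36*np.sin(ph),bz+36*np.cos(ph)]),th,ph
def bar_for_grip(gx,gz):
    d=np.hypot(gx,gz);L=np.hypot(97.5,36);A=np.arccos((26**2+d*d-L*L)/(52*d));th=np.arctan2(gz,gx)+A
    P=26*np.array([np.cos(th),np.sin(th)]);ph=np.arctan2(gz-P[1],gx-P[0])-np.arctan2(36,97.5)
    return P+97.5*np.array([np.cos(ph),np.sin(ph)]),th,ph
E
python3 - <<'E'
from h import *
print(bar_for_grip(70,95))
for z in (45,30,15,6,3,0,-3,-6,-9,-11,-13):
    g,th,ph=grip_for_bar(85.6,z); print(z,g.round(1),(g-[70,95]).round(1),round(th,2),round(ph,2))
E
```

```text
(array([83.49748301, 61.62608875]), np.float64(1.8390079592887565), np.float64(0.38432135553617386))
45 [77.9 80.2] [  7.9 -14.8] 1.95 0.22
30 [83.1 65.9] [ 13.1 -29.1] 2.04 0.07
15 [88.7 50.9] [ 18.7 -44.1] 2.03 -0.09
6 [92.2 41.4] [ 22.2 -53.6] 1.98 -0.18
3 [93.4 38.1] [ 23.4 -56.9] 1.95 -0.22
0 [94.6 34.8] [ 24.6 -60.2] 1.92 -0.25
-3 [95.9 31.5] [ 25.9 -63.5] 1.88 -0.29
-6 [97.1 28.1] [ 27.1 -66.9] 1.84 -0.32
-9 [98.3 24.7] [ 28.3 -70.3] 1.79 -0.36
-11 [99.1 22.4] [ 29.1 -72.6] 1.76 -0.38
-13 [99.9 20. ] [ 29.9 -75. ] 1.72 -0.41
```

Call:
carry_out --moves "0.015 0.003 0 0.006 0 0 0;0.015 0.008 0 0.015 0 0 0;0.015 0.013 0 0.029 0 0 0;0.015 0.0175 0 0.041 0 0 0;0.015 0.021 0 0.05 0 0 0;0.015 0.023 0 0.0558 0 0 0;0.015 0.023 0 0.0558 0 0 0;0.015 0.023 0 0.0558 0 0 0"

```text
clock: 8.3
tool_pos: [0.471, 0.0518, 0.3084]
orientation: [-180.0, 0.0, 158.9]
force: [0.5, -3.7, 0.7]
opening: 0.0216
```

Run:
```python
from h import *
w=shot('wrist','w5'); a=shot('side','s5')
np.save('w5.npy',{k:w[k] for k in('K','R','t')},allow_pickle=True)
np.save('s5.npy',{k:a[k] for k in('K','R','t')},allow_pickle=True)
I=cv2.imread('pics/w5.png'); cv2.imwrite('pics/w5b.png',cv2.resize(I[170:270,200:310],None,fx=7,fy=6,interpolation=2))
cv2.imwrite('pics/s5b.png',cv2.resize(a['image'][180:240,240:310,::-1],None,fx=9,fy=9,interpolation=2))
p,R,o=cur();print(o['clock'],o['force'],o['tool_pos'],o['orientation'])
yaw=np.radians(158.9);c,s=np.cos(yaw),np.sin(yaw)
print('grasp rel',(p[0]*c+p[1]*s+.5138)*1000,(p[2]-.159-.105)*1000)
```

```text
8.4 [ 1.00389363 -3.57603915  0.01215039] [0.47097297 0.0517181  0.30850973] [1.79984389e+02 7.59494380e-03 1.58897783e+02]
grasp rel 93.02245970995388 44.50973248482655
```

View pics/w5b.png

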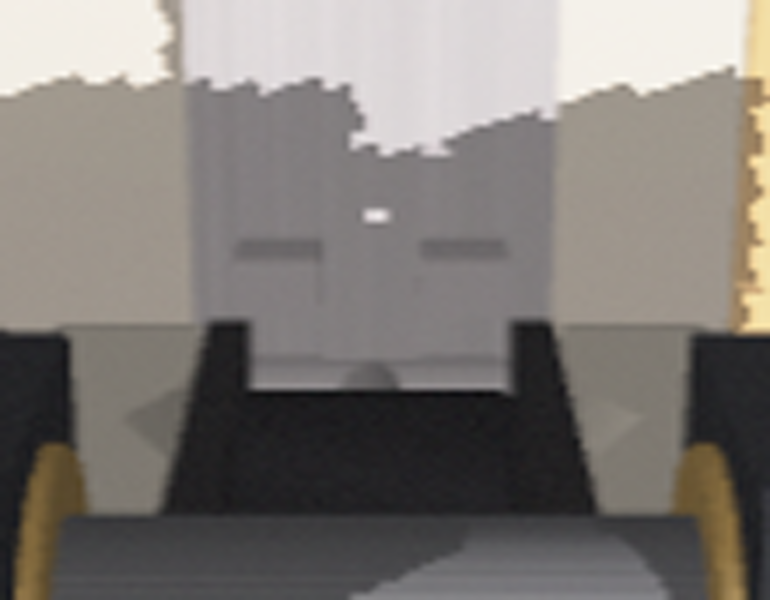

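View pics/s5b.png

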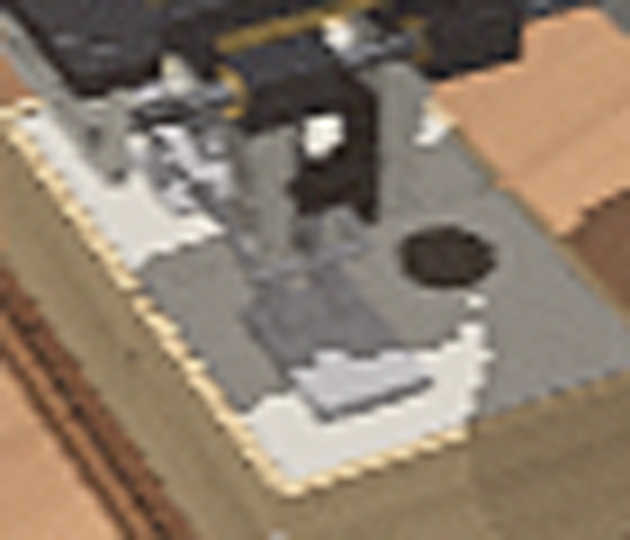

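Run:
```python
from h import *
w=np.load('w5.npy',allow_pickle=True).item()
yaw=np.radians(158.9);c,s=np.cos(yaw),np.sin(yaw)
def rel(row,z,col=254): X=onz(w,(row,col),z);return ((X[0]*c+X[1]*s+.5138)*1000).round(2)
print('stop base',rel(170+239/6,.089),'stop top back',rel(170+258/6,.097))
e=np.array([-.2175*-s*-1,0]) 
def W(x,z): return np.array([c*(x/1000-.5138)+s*.2175, s*(x/1000-.5138)-c*.2175,.105+z/1000])
for bx in (83.6,84.6,85.6,86.6,87.6):
    pts=np.array([W(bx+3*np.cos(t),4+3*np.sin(t)) for t in np.linspace(0,6.28,60)]); print(bx,proj(w,pts)[:,1].min().round(2),'obs',170+356/6)
```

```text
stop base 96.17 stop top back 96.74
83.6 233.0 obs 229.33333333333334
84.6 231.64 obs 229.33333333333334
85.6 230.29 obs 229.33333333333334
86.6 228.93 obs 229.33333333333334
87.6 227.56 obs 229.33333333333334
```

Call:
carry_out --moves "0.015 -0.0005 0 0.0005 0 0 0;0.015 0.0003 0 0.0022 0 0 0;0.015 0.0011 0 0.0044 0 0 0;0.015 0.0016 0 0.0055 0 0 0;0.015 0.002 0 0.0066 0 0 0;0.015 0.0024 0 0.0077 0 0 0;0.015 0.0024 0 0.0077 0 0 0"

```text
clock: 9.1
tool_pos: [0.4688, 0.0526, 0.3006]
orientation: [180.0, 0.0, 158.9]
force: [2.5, -4.5, 1.9]
opening: 0.022
```

Call:
carry_out --moves "0.015 0.0004 0 0.001 0 0 0;0.015 0.0008 0 0.0022 0 0 0;0.015 0.0012 0 0.0034 0 0 0;0.015 0.0012 0 0.0034 0 0 0"

```text
clock: 9.5
tool_pos: [0.4675, 0.053, 0.2971]
orientation: [180.0, 0.0, 158.9]
force: [1.7, -3.6, 2.2]
opening: 0.0214
```

Call:
carry_out --moves "0.015 0.0004 0 0.0011 0 0 0;0.015 0.0008 0 0.0022 0 0 0;0.015 0.0012 0 0.0034 0 0 0;0.015 0.0012 0 0.0034 0 0 0"

```text
clock: 9.9
tool_pos: [0.4663, 0.0535, 0.2936]
orientation: [180.0, -0.0, 158.9]
force: [2.1, -3.4, 3.0]
opening: 0.0213
```

Call:
carry_out --moves "0.015 0.0004 0 0.0011 0 0 0;0.015 0.0008 0 0.0023 0 0 0;0.015 0.0008 0 0.0023 0 0 0"

```text
clock: 10.2
tool_pos: [0.4655, 0.0537, 0.2913]
orientation: [-180.0, -0.0, 158.9]
force: [1.3, -3.1, 1.5]
opening: 0.0219
```

Run:
```python
from h import *
w=shot('wrist','w6'); a=shot('side','s6')
np.save('w6.npy',{k:w[k] for k in('K','R','t')},allow_pickle=True)
I=cv2.imread('pics/w6.png'); cv2.imwrite('pics/w6b.png',cv2.resize(I[170:270,200:310],None,fx=7,fy=6,interpolation=2))
cv2.imwrite('pics/s6b.png',cv2.resize(a['image'][180:240,240:310,::-1],None,fx=9,fy=9,interpolation=2))
p,R,o=cur();print(o['clock'],o['force'],o['tool_pos'],o['moment'])
yaw=np.radians(158.9);c,s=np.cos(yaw),np.sin(yaw)
print('grasp rel',(p[0]*c+p[1]*s+.5138)*1000,(p[2]-.159-.105)*1000)
```

```text
10.3 [ 2.72797566 -4.20663274  1.41735481] [0.46556603 0.05370902 0.29142194] [-1.35393367 -0.80455127 -0.01006782]
grasp rel 98.78360261068553 27.421941263593887
```

View pics/w6b.png

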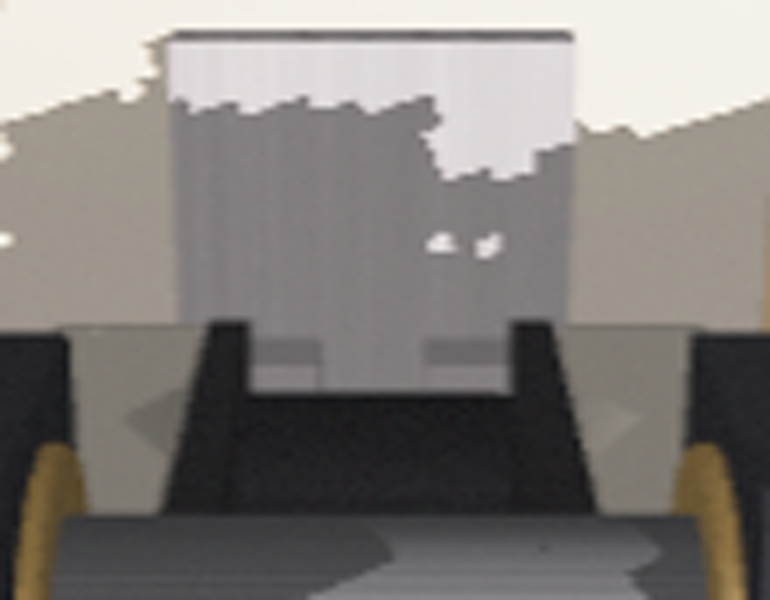

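View pics/s6b.png

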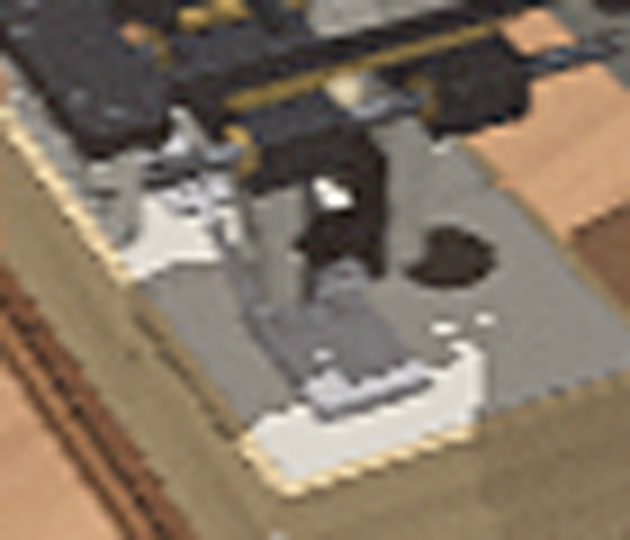

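Call:
carry_out --moves "0.015 0.0004 0 0.001 0 0 0;0.015 0.0006 0 0.0018 0 0 0;0.015 0.0008 0 0.0023 0 0 0;0.015 0.0008 0 0.0023 0 0 0"

```text
clock: 10.7
tool_pos: [0.4649, 0.054, 0.2895]
orientation: [180.0, 0.0, 158.9]
force: [0.7, -3.8, 6.7]
opening: 0.0216
```

Call:
carry_out --moves "0.05 0 0 -0.0008 0 0 0;0.05 0 0 -0.0008 0 0 0;0.05 0 0 -0.0008 0 0 0;0.05 0 0 -0.0008 0 0 0;0.05 0 0 -0.005 0 0 0;0.05 0 0 -0.02 0 0 0;0.05 0 0 -0.045 0 0 0;0.05 0 0 -0.07 0 0 0;0.05 0 0 -0.08 0 0 0;0.05 -0.03 0 -0.085 0 0 0;0.0 -0.05 0 -0.085 0 0 0;0.0 -0.07 0 -0.085 0 0 0;0.0 -0.08 0 -0.085 0 0 0;0.0 -0.08 0 -0.085 0 0 0"

```text
clock: 12.1
tool_pos: [0.5401, 0.0249, 0.3734]
orientation: [-180.0, -0.1, 158.8]
force: [0.4, -0.3, 0.4]
opening: 0.0236
```

Run:
```python
from h import *
w=shot('wrist','w7'); a=shot('side','s7')
np.save('w7.npy',{k:w[k] for k in('K','R','t')},allow_pickle=True)
np.save('s7.npy',{k:a[k] for k in('K','R','t')},allow_pickle=True)
I=cv2.imread('pics/w7.png'); cv2.imwrite('pics/w7b.png',cv2.resize(I,(800,600),interpolation=2))
cv2.imwrite('pics/s7b.png',cv2.resize(a['image'][150:240,220:320,::-1],None,fx=7,fy=6.5,interpolation=2))
p,R,o=cur();print(o['clock'],o['force'],o['tool_pos'],o['opening'])
yaw=np.radians(158.9);c,s=np.cos(yaw),np.sin(yaw)
print('tip rel',(p[0]*c+p[1]*s+.5138)*1000,(p[2]-.178-.105)*1000)
```

```text
12.2 [-0.45467356 -0.21506088  0.05428764] [0.53901272 0.02515506 0.37365645] 0.015801941282032765
tip rel 19.98191583772052 90.65644607085315
```

View pics/w7b.png

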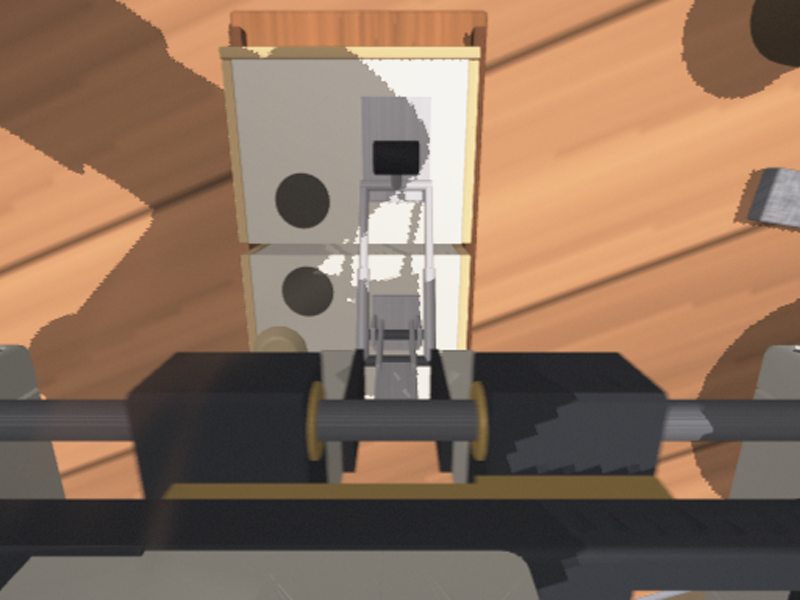

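View pics/s7b.png

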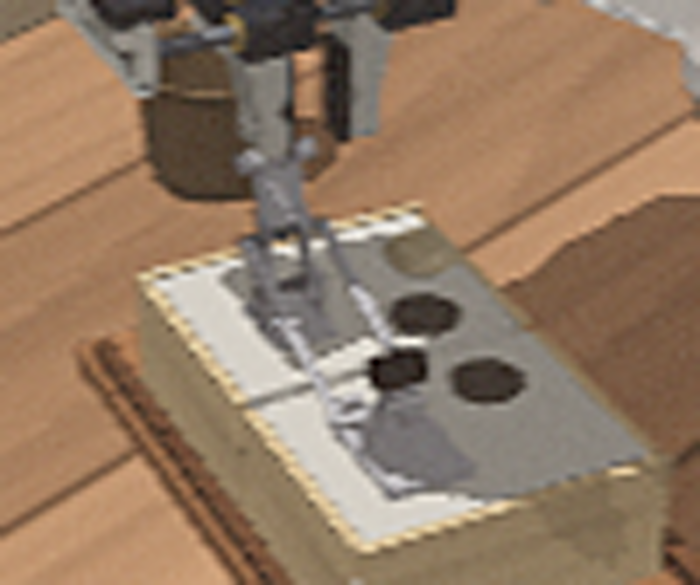

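Run:
```python
from h import *
I=cv2.imread('pics/w7.png');cv2.imwrite('pics/w7c.png',cv2.resize(I[55:135,215:295],None,fx=7,fy=7,interpolation=2))
w=np.load('w7.npy',allow_pickle=True).item();a=np.load('s7.npy',allow_pickle=True).item()
yaw=np.radians(158.9);c,s=np.cos(yaw),np.sin(yaw)
def W(x,z): return np.array([c*(x/1000-.5138)+s*.2175, s*(x/1000-.5138)-c*.2175,.105+z/1000])
print('bar pred',proj(w,np.array([W(85.6,-13),W(85.6,-2.5),W(85.6,-5),W(99.9,20)])))
for th in (1.6,1.7,1.8,1.9,2.0): print(th,proj(a,np.array([W(64*np.cos(th),64*np.sin(th))])).round(1), proj(w,np.array([W(26*np.cos(th),26*np.sin(th))])).round(1))
print('obs s end',220+277/7,150+155/6.5)
```

```text
bar pred [[253.50689278 117.37716471]
 [253.46232746 117.84505567]
 [253.47326969 117.73017331]
 [253.34110096  99.44447406]]
1.6 [[259.5 175.3]] [[253.4 226.3]]
1.7 [[258.5 174.3]] [[253.4 229.1]]
1.8 [[257.6 173.6]] [[253.4 231.7]]
1.9 [[256.7 173.1]] [[253.4 234.1]]
2.0 [[255.9 172.8]] [[253.4 236.2]]
obs s end 259.57142857142856 173.84615384615384
```

View pics/w7c.png

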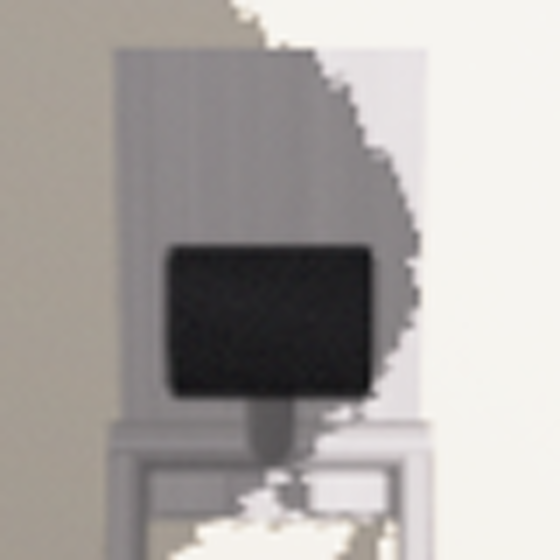

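Run:
```python
from h import *
def tip(th):
    E=64*np.array([np.cos(th),np.sin(th)]); C=E+5*np.array([np.sin(th),-np.cos(th)])
    s=np.clip((th-2.1)/.8,0,1)*7
    return C+[9.5-s,0]
for th in np.r_[1.6:3.3:.1,3.25]:
    t=tip(th); print(round(th,2),t.round(1),((t-[20,90.7])*[1,-1]).round(1))
p,R,o=cur();print(o['tool_pos'],o['orientation'])
```

```text
1.6 [12.6 64.1] [-7.4 26.6]
1.7 [ 6.2 64.1] [-13.8  26.6]
1.8 [-0.2 63.5] [-20.2  27.2]
1.9 [-6.5 62.2] [-26.5  28.5]
2.0 [-12.6  60.3] [-32.6  30.4]
2.1 [-18.5  57.8] [-38.5  32.9]
2.2 [-25.   54.7] [-45.  36.]
2.3 [-31.2  51.1] [-51.2  39.6]
2.4 [-36.9  46.9] [-56.9  43.8]
2.5 [-42.3  42.3] [-62.3  48.4]
2.6 [-47.1  37.3] [-67.1  53.4]
2.7 [-51.5  31.9] [-71.5  58.8]
2.8 [-55.3  26.2] [-75.3  64.5]
2.9 [-58.4  20.2] [-78.4  70.5]
3.0 [-60.2  14. ] [-80.2  76.7]
3.1 [-61.2   7.7] [-81.2  83. ]
3.2 [-61.7   1.3] [-81.7  89.4]
3.25 [-61.7  -2. ] [-81.7  92.7]
[0.53901272 0.02515506 0.37365645] [-1.79969159e+02 -6.01227517e-02  1.58871747e+02]
```

Call:
carry_out --moves "0 0 0 0.01 0 0 0;0 0 0 0.02 0 0 0;0 0 0 0.0296 0 0 0;0 -0.005 0 0.0296 0 0 0;0 -0.010 0 0.0296 0 0 0;0 -0.0138 0 0.0296 0 0 0;0 -0.0170 0 0.0298 0 0 0;0 -0.0202 0 0.0302 0 0 0;0 -0.0233 0 0.0308 0 0 0;0 -0.0265 0 0.0315 0 0 0;0 -0.0296 0 0.0324 0 0 0;0 -0.0326 0 0.0333 0 0 0"

```text
clock: 13.4
tool_pos: [0.57, 0.0135, 0.3408]
orientation: [180.0, -0.0, 158.9]
force: [-2.5, 2.7, 1.3]
opening: 0.0003
```

Run:
```python
from h import *
w=shot('wrist','w8'); a=shot('side','s8')
np.save('w8.npy',{k:w[k] for k in('K','R','t')},allow_pickle=True)
cv2.imwrite('pics/w8b.png',cv2.resize(w['image'][:,:,::-1],(800,600),interpolation=2))
cv2.imwrite('pics/s8b.png',cv2.resize(a['image'][140:240,220:320,::-1],None,fx=6,fy=6,interpolation=2))
p,R,o=cur();print(o['clock'],o['force'],o['tool_pos'],o['opening'])
yaw=np.radians(158.9);c,s=np.cos(yaw),np.sin(yaw)
print('tip rel',(p[0]*c+p[1]*s+.5138)*1000,(p[2]-.178-.105)*1000)
```

```text
13.5 [-0.29990887  0.64505132  1.28342958] [0.57022349 0.01334206 0.34061632] 0.000543607631271608
tip rel -13.38891841617762 57.61632044089264
```

View pics/w8b.png

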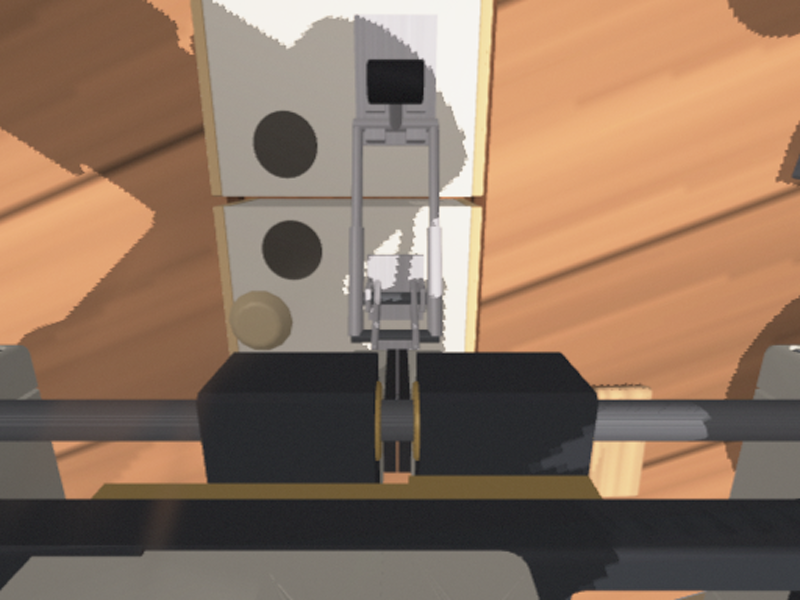

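View pics/s8b.png

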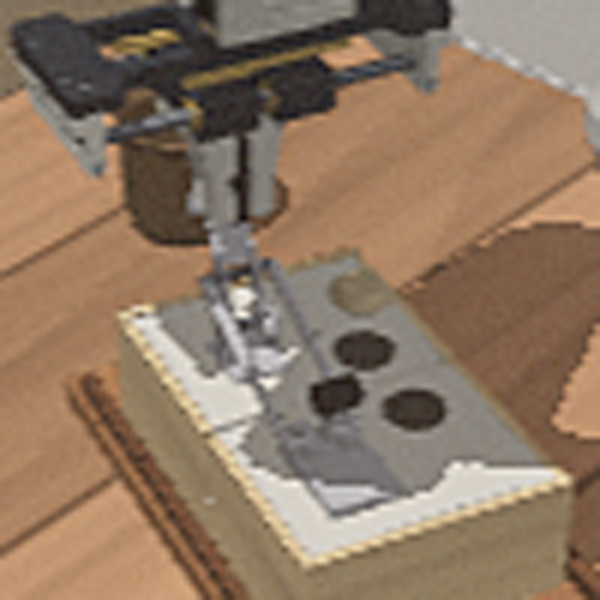

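Call:
carry_out --moves "0 -0.003 0 0.0010 0 0 0;0 -0.0059 0 0.0019 0 0 0;0 -0.009 0 0.0031 0 0 0;0 -0.012 0 0.0043 0 0 0;0 -0.0153 0 0.0055 0 0 0;0 -0.0186 0 0.0067 0 0 0;0 -0.0215 0 0.0086 0 0 0;0 -0.0243 0 0.0105 0 0 0;0 -0.027 0 0.0128 0 0 0;0 -0.0297 0 0.0151 0 0 0"

```text
clock: 14.5
tool_pos: [0.5981, 0.0026, 0.326]
orientation: [180.0, 0.1, 158.9]
force: [-1.6, 0.3, 2.9]
opening: 0.0006
```

Run:
```python
from h import *
w=shot('wrist','w9'); a=shot('side','s9')
cv2.imwrite('pics/w9b.png',cv2.resize(w['image'][:,:,::-1],(800,600),interpolation=2))
cv2.imwrite('pics/s9b.png',cv2.resize(a['image'][140:240,220:320,::-1],None,fx=6,fy=6,interpolation=2))
p,R,o=cur();print(o['clock'],o['force'],o['tool_pos'],o['opening'])
yaw=np.radians(158.9);c,s=np.cos(yaw),np.sin(yaw)
print('tip rel',(p[0]*c+p[1]*s+.5138)*1000,(p[2]-.178-.105)*1000)
```

```text
14.6 [-1.70463232 -0.13724357  2.83133605] [0.59827364 0.00262615 0.32574288] 0.0007079378621781702
tip rel -43.4160966832301 42.74288325212293
```

View pics/w9b.png

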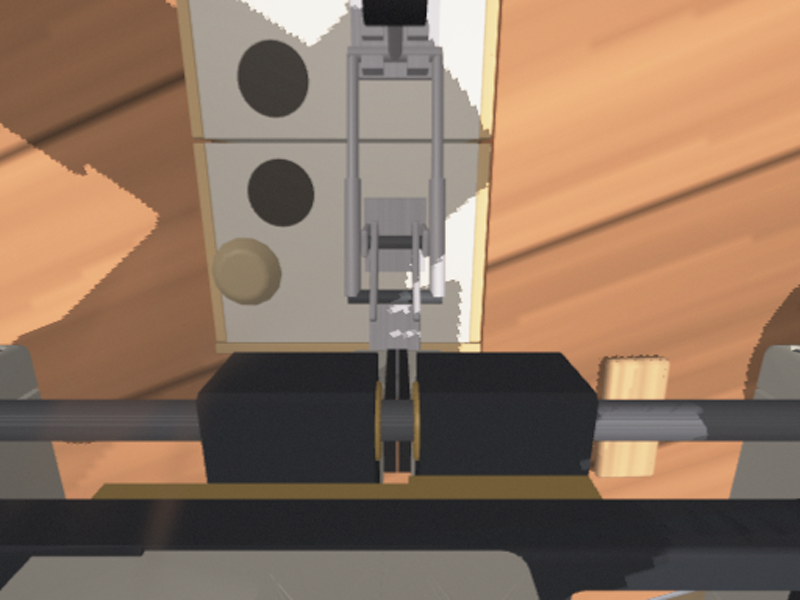

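View pics/s9b.png

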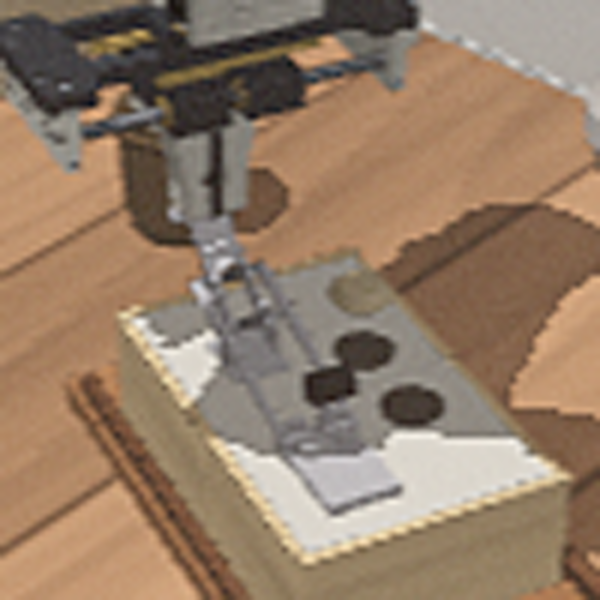

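Call:
carry_out --moves "0 -0.0024 0 0.0025 0 0 0;0 -0.0048 0 0.005 0 0 0;0 -0.007 0 0.0077 0 0 0;0 -0.0092 0 0.0104 0 0 0;0 -0.0111 0 0.0132 0 0 0;0 -0.013 0 0.0161 0 0 0;0 -0.0146 0 0.0191 0 0 0;0 -0.0161 0 0.0221 0 0 0;0 -0.017 0 0.0252 0 0 0;0 -0.0179 0 0.0283 0 0 0"

```text
clock: 15.6
tool_pos: [0.6145, -0.0038, 0.2971]
orientation: [180.0, 0.0, 158.9]
force: [0.1, -0.1, -0.4]
opening: 0.0004
```

Run:
```python
from h import *
a=shot('side','s10')
cv2.imwrite('pics/s10b.png',cv2.resize(a['image'][140:240,220:320,::-1],None,fx=6,fy=6,interpolation=2))
p,R,o=cur();print(o['clock'],o['force'],o['tool_pos'],o['opening'])
yaw=np.radians(158.9);c,s=np.cos(yaw),np.sin(yaw)
print('tip rel',(p[0]*c+p[1]*s+.5138)*1000,(p[2]-.178-.105)*1000)
```

```text
15.65 [ 1.23069516  0.27288844 -0.73248365] [ 0.61438324 -0.00376812  0.29655655] 0.00021239155955738717
tip rel -60.74752716711907 13.55655054688408
```

View pics/s10b.png

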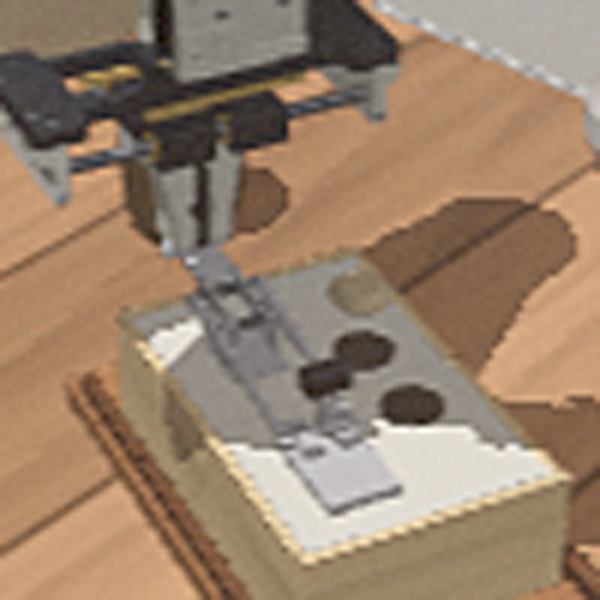

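Run:
```python
from h import *
w=shot('wrist','w10');a=shot('side','s10c')
np.save('s10.npy',{k:a[k] for k in('K','R','t')},allow_pickle=True)
cv2.imwrite('pics/w10b.png',cv2.resize(w['image'][:,:,::-1],(800,600),interpolation=2))
cv2.imwrite('pics/s10d.png',cv2.resize(a['image'][170:225,240:300,::-1],None,fx=11,fy=10.5,interpolation=2))
```

```text
(no output)
```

View pics/w10b.png

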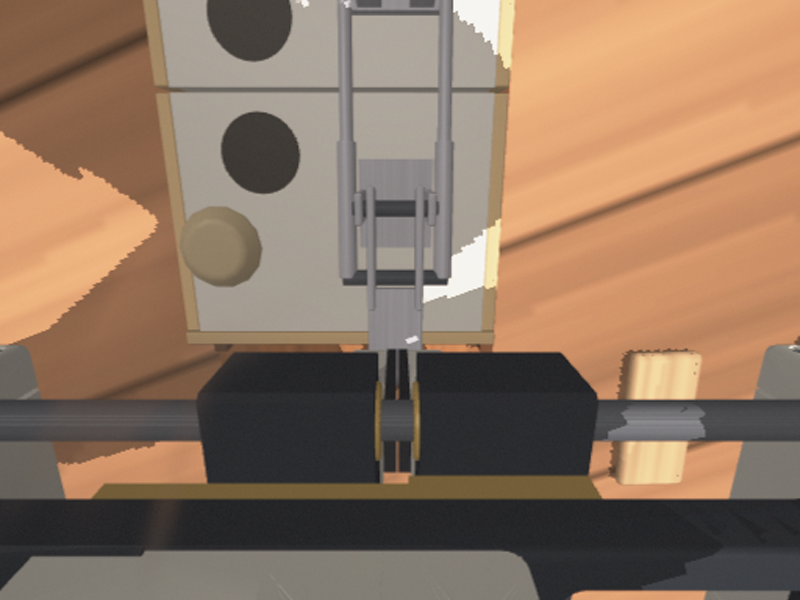

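View pics/s10d.png

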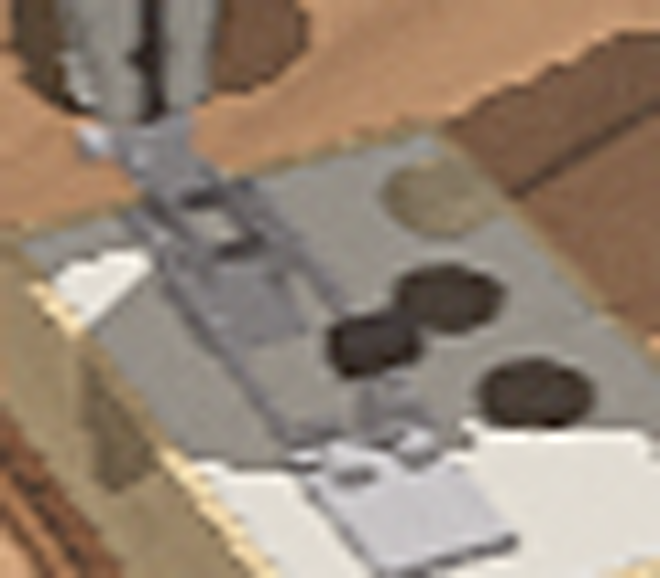

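Call:
carry_out --moves "0 -0.0005 0 0.003 0 0 0;0 -0.001 0 0.006 0 0 0;0 -0.0012 0 0.009 0 0 0;0 -0.0015 0 0.012 0 0 0;0 -0.0015 0 0.0135 0 0 0;0 -0.0015 0 0.0135 0 0 0"

```text
clock: 16.35
tool_pos: [0.6157, -0.0043, 0.2836]
orientation: [-180.0, -0.0, 158.9]
force: [-0.0, 0.1, -0.4]
opening: 0.0003
```

Call:
carry_out --moves "0 0 0 0.001 0 0 0;0 0 0 0.002 0 0 0;0 0 0 0.003 0 0 0;0 0 0 0.003 0 0 0"

```text
clock: 16.75
tool_pos: [0.6158, -0.0042, 0.2814]
orientation: [180.0, 0.0, 158.9]
force: [-1.4, 1.1, 2.1]
opening: 0.0005
```

Run:
```python
from h import *
w=shot('wrist','w11');a=shot('side','s11')
cv2.imwrite('pics/w11b.png',cv2.resize(w['image'][:,:,::-1],(800,600),interpolation=2))
cv2.imwrite('pics/s11d.png',cv2.resize(a['image'][170:225,240:300,::-1],None,fx=11,fy=10.5,interpolation=2))
```

```text
(no output)
```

View pics/w11b.png

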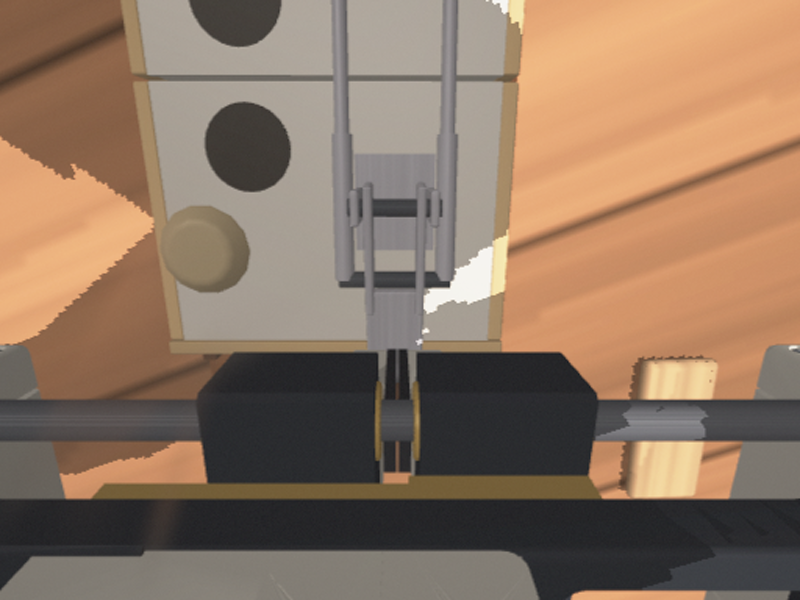

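View pics/s11d.png

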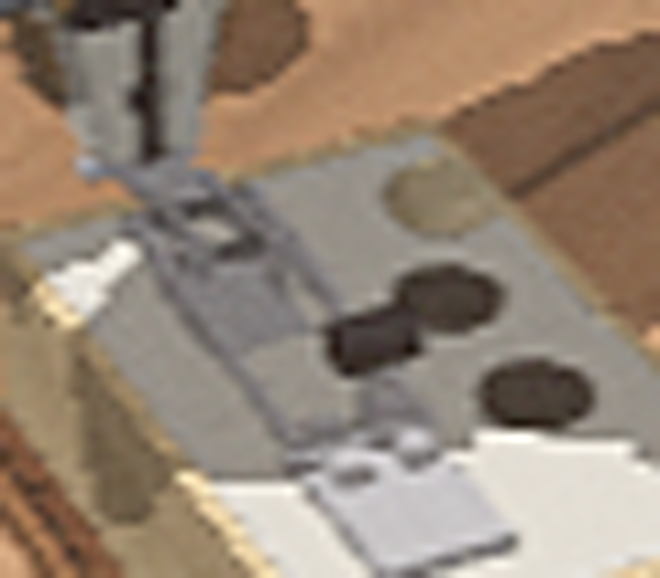

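Call:
carry_out --moves "0 0 0 0.001 0 0 0;0 0 0 0.002 0 0 0;0 0 0 0.002 0 0 0"

```text
clock: 17.15
tool_pos: [0.6158, -0.0042, 0.2809]
orientation: [180.0, 0.1, 158.9]
force: [-5.1, 1.6, 15.9]
opening: 0.0005
```

Firm stop (16 N, no further motion). Back off upward and look.

Call:
carry_out --moves "0 0 0 -0.002 0 0 0;0 0 0 -0.015 0 0 0;0 0 0 -0.04 0 0 0;0 0 0 -0.07 0 0 0;0 0 0 -0.09 0 0 0;0 -0.03 0 -0.1 0 0 0;0 -0.06 0 -0.1 0 0 0;0 -0.06 0 -0.1 0 0 0;0 -0.06 0 -0.1 0 0 0"

```text
clock: 18.05
tool_pos: [0.6719, -0.0262, 0.3786]
orientation: [-180.0, -0.1, 158.9]
force: [0.2, -0.2, -1.4]
opening: 0.0005
```

Run:
```python
from h import *
w=shot('wrist','w12');a=shot('side','s12')
cv2.imwrite('pics/w12b.png',cv2.resize(w['image'][:,:,::-1],(800,600),interpolation=2))
cv2.imwrite('pics/s12b.png',cv2.resize(a['image'][150:240,220:320,::-1],None,fx=7,fy=6.5,interpolation=2))
yaw=np.radians(158.9);c,s=np.cos(yaw),np.sin(yaw)
def W(x,z): return np.array([c*(x/1000-.5138)+s*.2175, s*(x/1000-.5138)-c*.2175,.105+z/1000])
for th in(2.8,3.0,3.1,3.25): print(th,proj(w,np.array([W(64*np.cos(th),64*np.sin(th))])).round(1),proj(a,np.array([W(64*np.cos(th),64*np.sin(th))])).round(1))
print(ctrl.get_obs()['force'],ctrl.get_obs()['clock'])
```

```text
2.8 [[253.4 124.8]] [[251.3 177.4]]
3.0 [[253.5 127.6]] [[251.  180.3]]
3.1 [[253.5 127.8]] [[250.9 181.9]]
3.25 [[253.5 126.6]] [[251.  184.5]]
[0.07249469 0.16203723 1.30930416] 18.15
```

View pics/w12b.png

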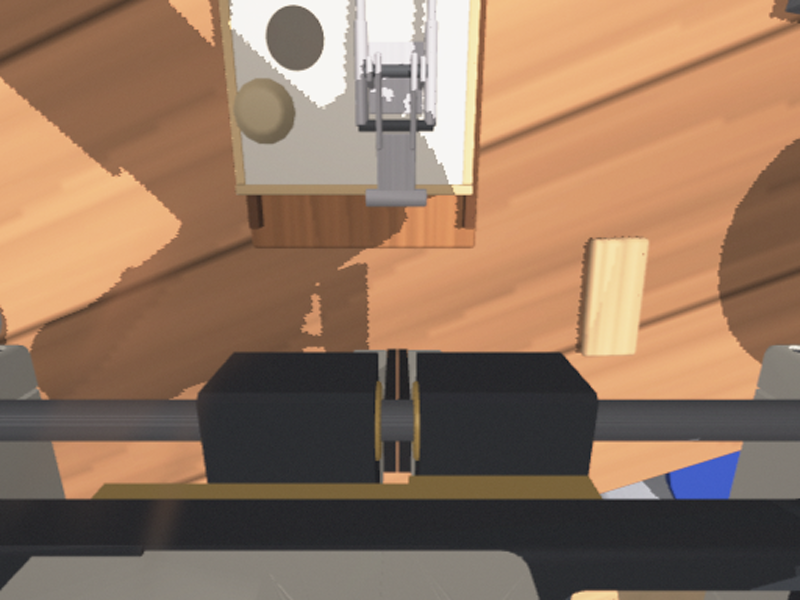

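View pics/s12b.png

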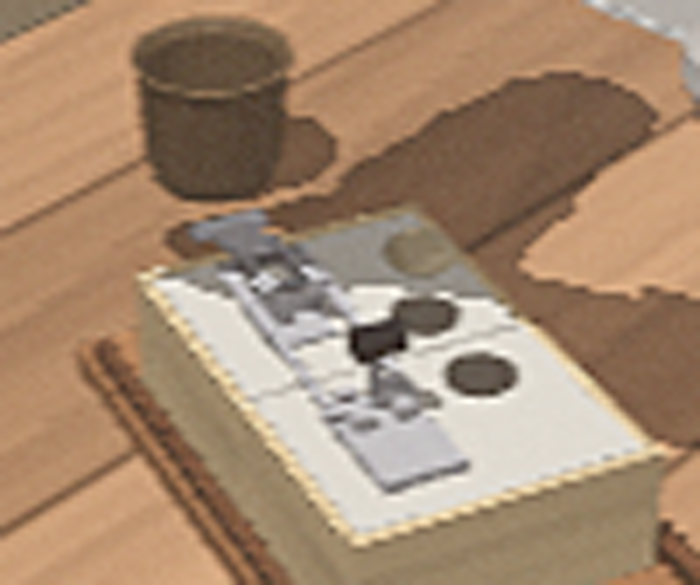

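```bash
python3 -c "
from plant import ctrl
print(ctrl.close_job())"
```

```text
the job is handed in; nothing more can be done
None
```

The mould is closed and latched, and I've handed the job in at about 18 s of the 58 s allowed.

- **Hooking:** I pinched the grip and lifted the loop clear of the keeper. The wrist camera showed the keeper set about 5 mm nearer the lever than nominal. I lowered the crossbar in small steps; it met only about 7 N at seat depth, so it stopped on neither a lug nor a stop. It stayed in the slot when I released it.
- **Lever:** I pushed the lever end over with closed fingers. The parting gap had closed by the time the lever was a little past halfway. Past centre the force dropped to near zero, and the lever then came up against its stop. The highest force reported at the end of a move was 16 N, from one short confirming press on that stop.

**Last checks:** with the robot clear, the side view put the lever end within about 1.5 pixels of where it should be at 3.25 rad. In the same view the bar was in the slot and the halves were shut to a thin line. The bystanders I could see (the pebble, the rib and a cup) had not visibly moved. I did not re-measure every bystander, and I did not take a final close-up of the bar in the slot.

**Disagreements:** the carriage measured about 106 mm long against the 100 mm given, probably because of its rim. I did not rely on that length. The hovering bar looked about 0.7 mm off the model, so I moved it 0.5 mm before lowering.

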